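Load a sample dish into the bench reader

TASK

Set the blue-lidded sample dish down on the open front apron of the reader, then slide it along the deck between the guides, under the hood, until it drops into the well and lies flat there. Keep it upright, and leave the red-lidded dish where it is.

Things in the scene. Friction and masses are not known exactly. Their poses are not given: they have to be found in the camera images.
- blue_dish: small closed sample dish, a loose upright cylinder 50 mm in diameter and 28 mm high, white with a blue lid (the top 10 mm, same diameter), about 60 g. Origin at the centre of its underside, z up; its yaw means nothing. This is the one to load. It starts on the bench.
- red_dish: small closed sample dish, a loose upright cylinder 50 mm in diameter and 28 mm high, white with a red lid (the top 10 mm, same diameter), about 60 g. Origin at the centre of its underside, z up; its yaw means nothing. Not to be disturbed.
- apron (a point): Apron centre, on the deck surface of the reader: a fixed low instrument 270 mm long (x), 150 wide (y), flat grey deck 30 mm above the bench, khaki hood at the far end. x axis along the deck to the well, z up. Deck bare from 45 mm before (its front edge) to 35 mm after this point; from 40 to 120 mm after, khaki fences 14 mm high funnel from a 110 to a 57 mm gap, leading to the well.
- well (a point): Centre of the well's floor, 151 mm beyond the apron point (same axes), 12 mm below the deck. Pocket 62 x 62 mm, 12 deep; walls above it 57 mm apart, stop wall 31 mm beyond centre. The hood covers its far half from the centre on (underside 38, top 49 mm above deck), so the dish only gets in by sliding. Pushed from behind towards the stop it drops in by itself, its top then 16 mm above the deck.
Not all that is in view belongs to the job. There is more than one size of the blue_dish; the one meant has the size given above.

How it is judged:
On the way, in this order (a step that is already met when the one before it is completed fails the run):
1. the blue dish stands upright on the deck's apron, within 45 mm of the apron point along the deck and 50 mm across (x of blue_dish in the frame of apron between -0.045 and 0.045 m and y of blue_dish in the frame of apron between -0.05 and 0.05 m and z of blue_dish in the frame of apron between -0.005 and 0.006 m and angle between blue_dish's own z axis and vertical below 0.2 rad), for 0.2 s.
2. the blue dish slides on the deck between the guides (its centre 50 to 115 mm beyond the apron point, its underside no more than 6 mm off the deck) (x of blue_dish in the frame of apron between 0.05 and 0.115 m and y of blue_dish in the frame of apron between -0.04 and 0.04 m and z of blue_dish in the frame of apron between -0.005 and 0.006 m), for 0.05 s.
At the end, for the whole second after the job is handed in: The blue dish lies at rest in the well: its centre within 10 mm of the well's centre along and across, its underside within 4 mm of the well's floor, level within 0.15 rad (x of blue_dish in the frame of well between -0.01 and 0.01 m and y of blue_dish in the frame of well between -0.01 and 0.01 m and z of blue_dish in the frame of well between -0.004 and 0.004 m and angle between blue_dish's own z axis and vertical below 0.15 rad and linear speed of blue_dish below 0.02 m/s); the robot touches nothing.
It fails at once if the blue dish is tipped more than 0.7 rad from upright (angle between blue_dish's own z axis and vertical above 0.7 rad).
It fails at once if the red dish is moved more than 30 mm (distance of red_dish from where it was at the start of the episode above 0.03 m).
It also fails if it takes over 48 s, if anything falls off the work surface, if the arm or the gripper's body presses on something with over 40 N, if the wrist force passes 120 N, or if a joint passes its speed limit or range.

ROBOT

A 6-joint arm with a two-finger parallel gripper is mounted at the origin on the work surface. World frame = base frame: x ahead of the robot, y to its left, z up, the work surface at z = 0. Lengths are in m, angles in rad, forces in N, time in s.
With the tool pointing down it reaches from about 0.325 to 0.925 m from the base axis. Payload 3.1 kg.
Tool frame: the origin (TCP) lies midway between the tips of the shut fingers; the grasp point (between the pads) lies 19 mm behind it; z points along the fingers, y is the line along which they close (so a half turn about z gives the same grasp; the last joint's range is limited). The gripper opens to 85 mm and grips with 20 to 120 N. Pads are 22 mm wide; open, the fingers measure 114 mm over their backs; the gripper's body (76 mm by 85 mm) begins 54 mm behind the grasp point. The pads swing forward as they close: fully open they stand 13 mm farther back than shut.
Start: joints at [1.034, 0.217, 1.613, -0, 1.311, -0.112], TCP at [0.258, 0.569, 0.231] pointing down, gripper open.
Joint ranges: [-2.75, 2.75], [-0.78, 2.1], [0.31, 2.55], [-1.13, 4.27], [0.13, 2.63], [-2.58, 2.58]. Speed limits (rad/s): [2.79, 2.79, 3.14, 3.14, 3.14, 3.14].

INTERFACE

Orientations are given as a unit quaternion [x, y, z, w].
In Python, from workcell import arm, viewer gives the robot as it stands.
- The arm moves only by the shell command python3 -m handwheel 'ROWS' [FORCE]. ROWS is a JSON object of lists of equal length, an entry for each row: "dr": the turn, a rotation vector about the tool's x, y, z in rad, a list of three; "dp": the shift along the tool's x, y, z in m, a list of three; "fingers": the gripper's target within -1 to 1 (fully open at 1, half-way at 0, shut at -1). In form: {"dr": [[ax, ay, az], ...], "dp": [[dx, dy, dz], ...], "fingers": [fingers, ...]}. A call has exactly 10 rows; each row is the pose to reach, as a shift and turn from the pose commanded when the call began, along the tool's axes at that moment; what a row does not reach only later rows make up. A row lasts 1/8 s, in which the tool goes at most 62.5 mm and 10.7 degrees, less where a joint would pass 70% of its speed; a pose out of reach is approached as far as the arm can. A call with a gripper value outside its range is refused whole. The fingers move at their own pace and stop on an object; FORCE is the grip in N (left out, the last holds). Time passes only in rows, so rows that repeat a pose let the fingers close, or fill a call up. It gives the time, the measured TCP pose, the force, the opening and the grip force at its end, in the units of the state.
- arm.get_state(): the state, without advancing time (a new reading comes with each control period).
- viewer.camera(name): name is "side" or "top" or "wrist"; returns the picture (400x640x3 uint8, red, green, blue); there is no depth.
- viewer.calibration(name): a dict with "camera_matrix" (3x3 intrinsics, pixels), "rvec" (rotation vector, rad) and "tvec" (3), from world to camera coordinates, as OpenCV has them. Camera axes: x right, y down, z forward; pixel columns grow to the right and rows downward; lengths in m; the calibration is good to about 2 mm. The wrist camera is an equidistant fisheye: a pixel r from the principal point sees the ray r / f radians off the axis. A picture is of the moment at which its call begins: read the wrist's pose just before it. calibration takes no time and is no camera call; for the wrist camera it gives the pose at the moment of the call.
- arm.finish_job(): hands the job in; it is judged then, once.
The state is a dict: "time": time; "joints": joint angles; "qd": joint speeds; "tau": joint torques, N m; "ee_pos": TCP position; "tcp_rot": TCP orientation; "contact_force": force on the tool from outside, world axes, zero at the start; "moment": the same for the moment, N m; "width": opening from 0.0 (shut) to 1.0 (fully open); "grasp_force": force on a finger pad.
Only numpy, scipy, OpenCV 4.12 (cv2) and the standard library are available. Lean on these libraries where they do the work, as an engineer would, in place of code of your own. Each camera call takes 0.05 s, during which the arm holds its last target. There are 200 camera calls.

## Working session

There is one attempt and no reset: what is moved stays moved. The work goes in short steps, Python scripts to look and compute and a shell command to move; the robot and the scene stay as the last step left them, time stands still between calls to the robot, and variables do not carry over. Pictures are saved under pics/ and viewed, at most 10 in all, crops included, and the job is handed in when it is done.

```bash
mkdir -p pics; python3 - <<'E'
from workcell import arm, viewer
import cv2,numpy as np,json
s=arm.get_state();print(s['ee_pos'],s['tcp_rot'],s['time'],s['width'])
for n in ['top','side']:
    im=viewer.camera(n);c=viewer.calibration(n);print(n,c)
    cv2.imwrite(f'pics/{n}0.png',im[:,:,::-1])
E
```

```text
[0.25713668 0.56874278 0.22994831] [ 2.10812150e-01  9.77525847e-01 -1.14469586e-03 -3.80848306e-04] 0.0 0.9977348473680904
top {'camera_matrix': array([[427.97581888,   0.        , 324.76312447],
       [  0.        , 427.97581888, 204.12855699],
       [  0.        ,   0.        ,   1.        ]]), 'rvec': array([ 2.18723405, -2.19639677,  0.08182292]), 'tvec': array([0.06815865, 0.56255129, 0.76597938])}
side {'camera_matrix': array([[400.60766728,   0.        , 318.97020458],
       [  0.        , 400.60766728, 199.30336266],
       [  0.        ,   0.        ,   1.        ]]), 'rvec': array([ 0.37814881, -2.77995876,  1.1249972 ]), 'tvec': array([0.56864325, 0.09784478, 0.82543061])}
```

View pics/top0.png

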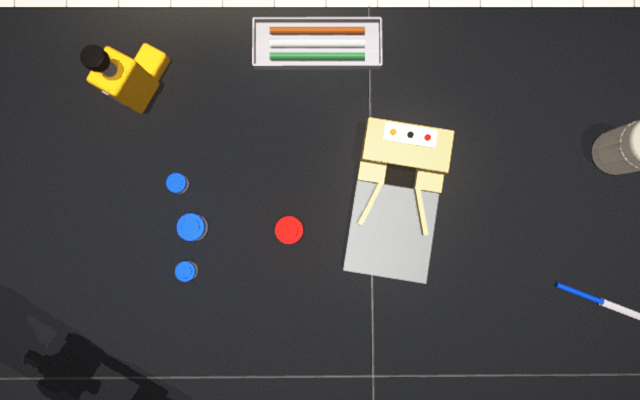

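View pics/side0.png

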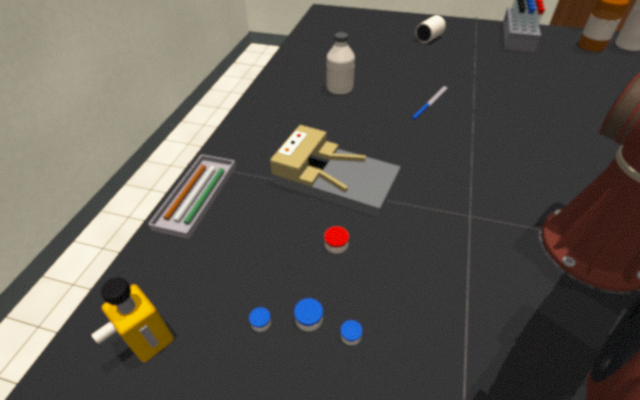

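Candidates in the top view: blue lids at (177,183), (191,227) and (185,271). The middle one looks as big as the red dish at (289,230), which would make it 50 mm. I'll measure the diameters and check a crop.

```bash
cat > h.py <<'E'
import cv2,numpy as np
from workcell import arm, viewer
def onplane(n,px,z):
    c=viewer.calibration(n);R=cv2.Rodrigues(c['rvec'])[0];o=-R.T@c['tvec']
    p=cv2.undistortPoints(np.array(px,float).reshape(-1,1,2),c['camera_matrix'],None)[:,0]
    d=np.c_[p,np.ones(len(p))]@R
    return o+d*((z-o[2])/d[:,2])[:,None]
def blobs(im,col,amin=60):
    h=cv2.cvtColor(im,cv2.COLOR_RGB2HSV)
    m=cv2.inRange(h,(100,150,80),(125,255,255)) if col=='blue' else cv2.inRange(h,(0,180,100),(6,255,255))
    return [k for k in cv2.findContours(m,0,cv2.CHAIN_APPROX_NONE)[0] if cv2.contourArea(k)>amin]
E
python3 - <<'E'
from h import *
for n in ['top','side']:
    im=cv2.imread(f'pics/{n}0.png')[:,:,::-1].copy()
    for col in ['blue','red']:
        for k in blobs(im,col):
            (u,v),r=cv2.minEnclosingCircle(k)
            P=onplane(n,k[:,0],.028)
            # lid top; area-based diameter
            c,rr=cv2.minEnclosingCircle(P[:,:2].astype(np.float32))
            print(n,col,round(u),round(v),'r',round(r,1),'xy',np.round(c,4),'dia',round(2*rr,4))
im=cv2.imread('pics/top0.png');h=cv2.cvtColor(im,cv2.COLOR_BGR2HSV)
m=cv2.inRange(h,(0,0,90),(180,40,200));m[:, :330]=0;m[:,460:]=0;m[:150]=0;m[300:]=0
k=max(cv2.findContours(m,0,cv2.CHAIN_APPROX_NONE)[0],key=cv2.contourArea)
P=onplane('top',k[:,0],.03)[:,:2]
q=cv2.approxPolyDP(k,4,True)[:,0];print(np.c_[q,np.round(onplane('top',q,.03)[:,:2],4)])
R=cv2.minAreaRect(P.astype(np.float32));print(R,cv2.boxPoints(R))
im=cv2.imread('pics/top0.png')
cv2.imwrite('pics/crop0.png',np.hstack([cv2.resize(im[165:290,155:310],None,fx=3,fy=3,interpolation=2),cv2.resize(im[165:290,335:450],None,fx=2.8,fy=3,interpolation=2)]))
E
```

```text
top blue 580 294 r 25.0 xy [ 0.3997 -0.3904] dia 0.0891
top blue 185 271 r 10.5 xy [0.4434 0.3168] dia 0.0375
top blue 190 227 r 14.4 xy [0.5227 0.3084] dia 0.0519
top blue 176 182 r 10.4 xy [0.603  0.3357] dia 0.0377
top red 288 230 r 14.1 xy [0.5161 0.1318] dia 0.0509
side blue 351 330 r 11.1 xy [0.4424 0.3237] dia 0.0379
side blue 259 316 r 11.0 xy [0.6018 0.3421] dia 0.0382
side blue 308 311 r 14.6 xy [0.523  0.3094] dia 0.0527
side blue 420 110 r 9.9 xy [ 0.3998 -0.3693] dia 0.0894
side red 336 236 r 12.3 xy [0.5166 0.1329] dia 0.0543
[[ 3.570e+02  1.800e+02  6.057e-01  7.300e-03]
 [ 3.430e+02  2.700e+02  4.439e-01  3.380e-02]
 [ 3.710e+02  2.760e+02  4.330e-01 -1.610e-02]
 [ 3.710e+02  2.990e+02  3.924e-01 -1.570e-02]
 [ 3.730e+02  2.750e+02  4.348e-01 -1.970e-02]
 [ 4.260e+02  2.830e+02  4.201e-01 -1.144e-01]
 [ 4.390e+02  1.950e+02  5.778e-01 -1.412e-01]
 [ 4.220e+02  1.910e+02  5.852e-01 -1.104e-01]
 [ 4.380e+02  1.940e+02  5.797e-01 -1.394e-01]
 [ 4.250e+02  2.830e+02  4.201e-01 -1.126e-01]
 [ 3.430e+02  2.690e+02  4.457e-01  3.380e-02]]
((0.4918678104877472, -0.04970750957727432), (0.15300323069095612, 0.20731127262115479), 80.63399505615234) [[ 0.3771441  -0.1083203 ]
 [ 0.5816917  -0.14205825]
 [ 0.6065915   0.00890528]
 [ 0.40204394  0.04264323]]
```

View pics/crop0.png

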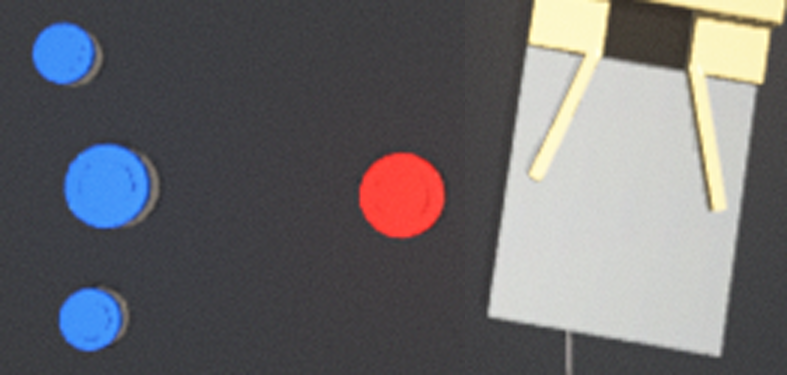

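The top view and crop show that the blue lids at (176,182) and (185,271) are about 38 mm across. The middle one at (190,227) is about 51 mm, like the red dish at (288,230), so the middle dish is the one meant. It sits at about (0.523, 0.309). The deck's front corners at (343,270) and (426,283) put the apron at (0.476, -0.048) with a yaw of -0.16 rad, and the well at (0.6255, -0.072). I'll move above the dish and turn the tool to align with the reader.

```bash
python3 -m handwheel '{"dr":[[0,0,-0.1],[0,0,-0.2],[0,0,-0.2646],[0,0,-0.2646],[0,0,-0.2646],[0,0,-0.2646],[0,0,-0.2646],[0,0,-0.2646],[0,0,-0.2646],[0,0,-0.2646]],"dp":[[-0.05,-0.018,0.015],[-0.1,-0.036,0.03],[-0.15,-0.054,0.045],[-0.2,-0.073,0.06],[-0.25,-0.091,0.08],[-0.3,-0.109,0.095],[-0.335,-0.122,0.105],[-0.349,-0.127,0.11],[-0.349,-0.127,0.11],[-0.349,-0.127,0.11]],"fingers":[1,1,1,1,1,1,1,1,1,1]}' 40
python3 - <<'E'
from h import *
from scipy.spatial.transform import Rotation as Ro
s=arm.get_state();R=Ro.from_quat(s['tcp_rot']).as_matrix();print(R.round(4))
c=viewer.calibration('wrist');im=viewer.camera('wrist');cv2.imwrite('pics/wrist1.png',im[:,:,::-1])
K=c['camera_matrix'];RR=cv2.Rodrigues(c['rvec'])[0];o=-RR.T@c['tvec']
for k in blobs(im,'blue',200):
    # fisheye, zero distortion = equidistant
    p=cv2.fisheye.undistortPoints(k.astype(np.float64),K,np.zeros(4))[:,0]
    d=np.c_[p,np.ones(len(p))]@RR;P=o+d*((.028-o[2])/d[:,2])[:,None]
    ce,r=cv2.minEnclosingCircle(P[:,:2].astype(np.float32));t=np.array([*ce,0])-s['ee_pos']
    print(k[:,0].mean(0),np.round(ce,4),round(2*r,4),'tool delta',(R.T@t).round(4))
E
```

```text
time: 1.35
ee_pos: [0.5224, 0.311, 0.1216]
tcp_rot: [0.079, 0.997, 0.0, -0.0]
contact_force: [0.0, 0.4, 0.1]
width: 1.0
grasp_force: 0.0
[[-9.874e-01  1.584e-01 -3.000e-04]
 [ 1.584e-01  9.874e-01  6.000e-04]
 [ 4.000e-04  5.000e-04 -1.000e+00]]
[362.22772277 280.24752475] [0.5989 0.3391] 0.0365 tool delta [-0.0711  0.0397  0.1215]
[316.11445783 204.63855422] [0.5232 0.3089] 0.0497 tool delta [-0.0012 -0.002   0.1216]
```

View pics/wrist1.png

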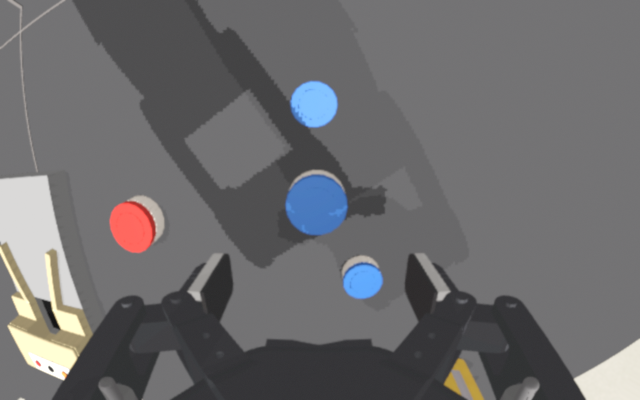

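The wrist view shows the 50 mm blue dish centred at (316,205) with both fingers clear of the neighbours, offset only (-1, -2) mm in tool axes. I'll descend and grip.

```bash
python3 -m handwheel '{"dr":[[0,0,0],[0,0,0],[0,0,0],[0,0,0],[0,0,0],[0,0,0],[0,0,0],[0,0,0],[0,0,0],[0,0,0]],"dp":[[-0.001,-0.002,0.03],[-0.001,-0.002,0.06],[-0.001,-0.002,0.09],[-0.001,-0.002,0.11],[-0.001,-0.002,0.119],[-0.001,-0.002,0.119],[-0.001,-0.002,0.119],[-0.001,-0.002,0.119],[-0.001,-0.002,0.119],[-0.001,-0.002,0.119]],"fingers":[1,1,1,1,1,1,0.1,-0.3,-1,-1]}' 40
python3 -m handwheel '{"dr":[[0,0,0],[0,0,0],[0,0,0],[0,0,0],[0,0,0],[0,0,0],[0,0,0],[0,0,0],[0,0,0],[0,0,0]],"dp":[[0,0,0],[0,0,0],[0,0,0],[0,0,0],[0,0,-0.01],[0,0,-0.03],[0,0,-0.06],[0,0,-0.09],[0,0,-0.1],[0,0,-0.1]],"fingers":[-1,-1,-1,-1,-1,-1,-1,-1,-1,-1]}'
python3 - <<'E'
from h import *
from scipy.spatial.transform import Rotation as Ro
s=arm.get_state();R=Ro.from_quat(s['tcp_rot']).as_matrix();print(s['ee_pos'],s['width'],s['grasp_force'])
print('to apron', R.T@(np.array([.4764,-.0475,.12])-s['ee_pos']))
cv2.imwrite('pics/side2.png',cv2.resize(viewer.camera('side')[150:370,180:480,::-1],None,fx=2,fy=2))
E
```

```text
time: 2.65
ee_pos: [0.5252, 0.3083, 0.0038]
tcp_rot: [0.08, 0.997, 0.001, 0.001]
contact_force: [-0.5, -0.1, 5.1]
width: 0.571
grasp_force: 41.9
time: 3.9
ee_pos: [0.5244, 0.3081, 0.1034]
tcp_rot: [0.08, 0.997, 0.0, 0.001]
contact_force: [0.1, -0.4, -0.6]
width: 0.568
grasp_force: 41.4
[0.52436847 0.30806479 0.10339931] 0.567524402509742 41.4453461766243
to apron [-0.00936519 -0.35864625 -0.01697177]
```

View pics/side2.png

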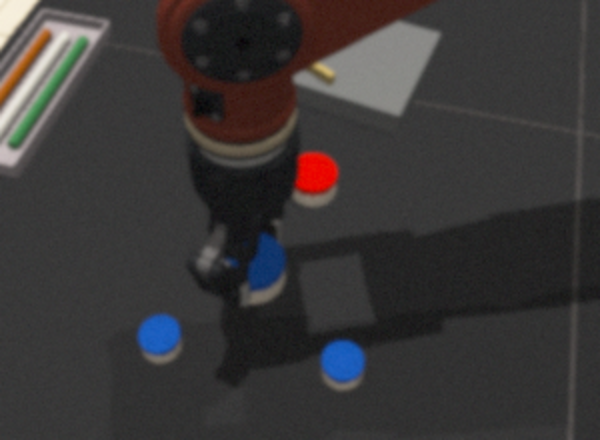

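The dish is held upright (opening 48 mm), with the neighbours at crop (160,330) and (343,360) and the red dish at (314,175) untouched. I'll carry it to the apron.

```bash
python3 -m handwheel '{"dr":[[0,0,0],[0,0,0],[0,0,0],[0,0,0],[0,0,0],[0,0,0],[0,0,0],[0,0,0],[0,0,0],[0,0,0]],"dp":[[0,-0.03,0],[-0.001,-0.075,0],[-0.002,-0.12,0],[-0.003,-0.165,0],[-0.004,-0.21,0],[-0.005,-0.255,0],[-0.006,-0.3,0],[-0.007,-0.34,0],[-0.007,-0.359,0],[-0.007,-0.359,0]],"fingers":[-1,-1,-1,-1,-1,-1,-1,-1,-1,-1]}'
python3 - <<'E'
from h import *
from scipy.spatial.transform import Rotation as Ro
s=arm.get_state();R=Ro.from_quat(s['tcp_rot']).as_matrix();print(s['ee_pos'],s['width'],s['grasp_force'])
print('to apron', R.T@(np.array([.4764,-.0475,.0335])-s['ee_pos']))
cv2.imwrite('pics/top3.png',cv2.resize(viewer.camera('top')[100:320,250:500,::-1],None,fx=2,fy=2))
E
```

```text
time: 5.2
ee_pos: [0.4721, -0.0485, 0.1008]
tcp_rot: [0.081, 0.997, 0.0, -0.002]
contact_force: [-0.3, 0.9, -1.7]
width: 0.575
grasp_force: 41.6
[ 0.47209635 -0.04850525  0.10080941] 0.5752610006022905 41.58498287200928
to apron [-0.00429097  0.00166738  0.06729707]
```

View pics/top3.png

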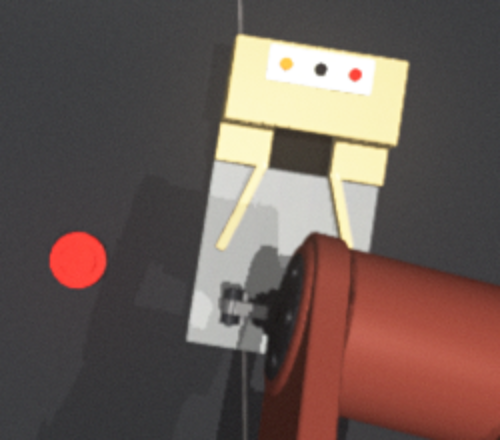

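The gripper is over the apron near crop (265,300), behind the fence ends at (222,245) and (347,245). I'll lower and release.

```bash
python3 -m handwheel '{"dr":[[0,0,0],[0,0,0],[0,0,0],[0,0,0],[0,0,0],[0,0,0],[0,0,0],[0,0,0],[0,0,0],[0,0,0]],"dp":[[-0.002,0.001,0.02],[-0.002,0.001,0.04],[-0.002,0.001,0.055],[-0.002,0.001,0.061],[-0.002,0.001,0.064],[-0.002,0.001,0.066],[-0.002,0.001,0.067],[-0.002,0.001,0.067],[-0.002,0.001,0.067],[-0.002,0.001,0.067]],"fingers":[-1,-1,-1,-1,-1,-1,-1,-1,-1,-1]}'
```

```text
time: 6.5
ee_pos: [0.4758, -0.0471, 0.0355]
tcp_rot: [0.08, 0.997, -0.0, 0.0]
contact_force: [-0.0, 0.5, -0.2]
width: 0.572
grasp_force: 41.6
```

```bash
python3 -m handwheel '{"dr":[[0,0,0],[0,0,0],[0,0,0],[0,0,0],[0,0,0],[0,0,0],[0,0,0],[0,0,0],[0,0,0],[0,0,0]],"dp":[[0,0,0.001],[0,0,0.002],[0,0,0.002],[0,0,0.002],[0,0,0.002],[0,0,0.002],[0,0,0.002],[0,0,0.002],[0,0,0.002],[0,0,0.002]],"fingers":[-1,-1,-1,0.3,0.5,0.8,1,1,1,1]}'
python3 -m handwheel '{"dr":[[0,0,0],[0,0,0],[0,0,0],[0,0,0],[0,0,0],[0,0,0],[0,0,0],[0,0,0],[0,0,0],[0,0,0]],"dp":[[0,0,-0.01],[0,0,-0.03],[0,0,-0.055],[0,0,-0.08],[0.02,0,-0.08],[0.04,0,-0.08],[0.07,0,-0.08],[0.07,0,-0.08],[0.07,0,-0.08],[0.07,0,-0.08]],"fingers":[1,1,1,1,0,-0.6,-0.75,-0.75,-0.75,-0.75]}'
python3 - <<'E'
from h import *
from scipy.spatial.transform import Rotation as Ro
s=arm.get_state();R=Ro.from_quat(s['tcp_rot']).as_matrix();print(s['ee_pos'],s['width'])
c=viewer.calibration('wrist');im=viewer.camera('wrist');cv2.imwrite('pics/wrist4.png',im[:,:,::-1])
K=c['camera_matrix'];RR=cv2.Rodrigues(c['rvec'])[0];o=-RR.T@c['tvec']
for k in blobs(im,'blue',200):
    p=cv2.fisheye.undistortPoints(k.astype(np.float64),K,np.zeros(4))[:,0]
    d=np.c_[p,np.ones(len(p))]@RR;P=o+d*((.058-o[2])/d[:,2])[:,None]
    ce,r=cv2.minEnclosingCircle(P[:,:2].astype(np.float32));t=np.array([*ce,0.03])-s['ee_pos']
    a=np.array([*ce])-[.4764,-.0475]
    print(k[:,0].mean(0),np.round(ce,4),round(2*r,4),'tool delta',(R.T@t).round(4),'apron frame',a@[.9872,-.1593],a@[.1593,.9872])
E
```

```text
time: 7.75
ee_pos: [0.4757, -0.0471, 0.0333]
tcp_rot: [0.08, 0.997, -0.0, 0.0]
contact_force: [1.1, -0.2, -0.4]
width: 1.0
grasp_force: 0.0
time: 9.0
ee_pos: [0.4078, -0.0362, 0.114]
tcp_rot: [0.08, 0.997, -0.0, 0.001]
contact_force: [0.5, -0.1, -0.6]
width: 0.123
grasp_force: 0.0
[ 0.40783734 -0.03621587  0.11395579] 0.12348270601117542
```

View pics/wrist4.png

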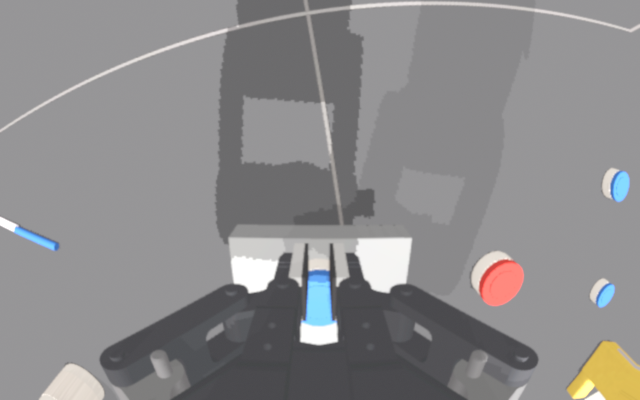

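Wrist view: the dish stands on the deck at about (318,297), laterally centred between the nearly shut fingers, and the red dish at (500,280) is untouched. Next I lower the tool behind the dish and push, with the slightly open fingertips acting as a cradle.

```bash
python3 -m handwheel '{"dr":[[0,0,0],[0,0,0],[0,0,0],[0,0,0],[0,0,0],[0,0,0],[0,0,0],[0,0,0],[0,0,0],[0,0,0]],"dp":[[0,0,0.03],[0,0,0.06],[0,0,0.077],[0,0,0.077],[-0.01,0,0.077],[-0.02,0,0.077],[-0.03,0,0.077],[-0.04,0,0.077],[-0.05,0,0.077],[-0.055,0,0.077]],"fingers":[-0.75,-0.75,-0.75,-0.75,-0.75,-0.75,-0.75,-0.75,-0.75,-0.75]}'
python3 -m handwheel '{"dr":[[0,0,0],[0,0,0],[0,0,0],[0,0,0],[0,0,0],[0,0,0],[0,0,0],[0,0,0],[0,0,0],[0,0,0]],"dp":[[-0.005,0,0],[-0.012,0,0],[-0.019,0,0],[-0.026,0,0],[-0.033,0,0],[-0.04,0,0],[-0.047,0,0],[-0.054,0,0],[-0.06,0,0],[-0.06,0,0]],"fingers":[-0.75,-0.75,-0.75,-0.75,-0.75,-0.75,-0.75,-0.75,-0.75,-0.75]}'
python3 - <<'E'
from h import *
s=arm.get_state();a=s['ee_pos'][:2]-[.4764,-.0475]
print(s['ee_pos'],'apron frame',a@[.9872,-.1593],a@[.1593,.9872],s['contact_force'])
w=cv2.resize(viewer.camera('wrist')[200:400,220:420,::-1],(400,400));t=cv2.resize(viewer.camera('side')[110:230,250:420,::-1],(400,282))
cv2.imwrite('pics/push5.png',np.hstack([w,np.vstack([t,np.zeros((118,400,3),np.uint8)])]))
E
```

```text
time: 10.3
ee_pos: [0.4616, -0.0448, 0.0364]
tcp_rot: [0.08, 0.997, -0.0, 0.0]
contact_force: [-0.7, -0.4, -0.4]
width: 0.128
grasp_force: 0.3
time: 11.55
ee_pos: [0.5209, -0.0544, 0.0365]
tcp_rot: [0.08, 0.997, -0.0, 0.0]
contact_force: [0.1, -0.1, 0.8]
width: 0.127
grasp_force: 0.0
[ 0.52085078 -0.05440462  0.03649904] apron frame 0.044981720151689296 0.00026476925316768884 [ 0.06518855 -0.05022794  0.83176328]
```

View pics/push5.png

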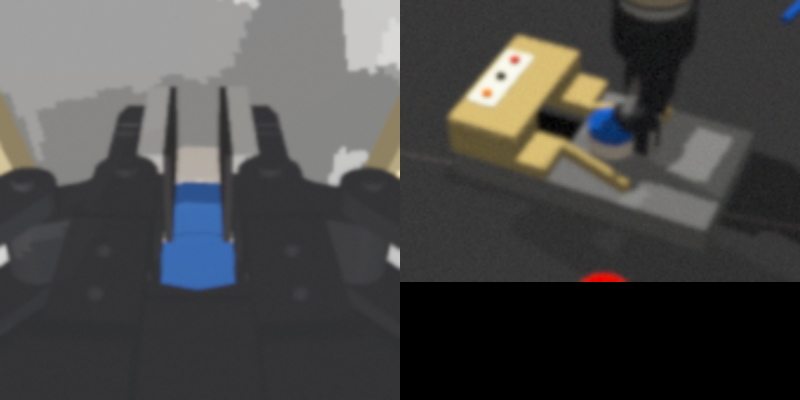

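The dish is upright between the fences (side crop (608,128)), centred in the cradle. I'll push on slowly.

```bash
python3 -m handwheel '{"dr":[[0,0,0],[0,0,0],[0,0,0],[0,0,0],[0,0,0],[0,0,0],[0,0,0],[0,0,0],[0,0,0],[0,0,0]],"dp":[[-0.005,0,0],[-0.01,0,0],[-0.015,0,0],[-0.02,0,0],[-0.025,0,0],[-0.03,0,0],[-0.035,0,0],[-0.04,0,0],[-0.045,0,0],[-0.05,0,0]],"fingers":[-0.75,-0.75,-0.75,-0.75,-0.75,-0.75,-0.75,-0.75,-0.75,-0.75]}'
python3 -m handwheel '{"dr":[[0,0,0],[0,0,0],[0,0,0],[0,0,0],[0,0,0],[0,0,0],[0,0,0],[0,0,0],[0,0,0],[0,0,0]],"dp":[[-0.003,0,0],[-0.006,0,0],[-0.009,0,0],[-0.012,0,0],[-0.015,0,0],[-0.018,0,0],[-0.02,0,0],[-0.022,0,0],[-0.022,0,0],[-0.022,0,0]],"fingers":[-0.75,-0.75,-0.75,-0.75,-0.75,-0.75,-0.75,-0.75,-0.75,-0.75]}'
python3 - <<'E'
from h import *
s=arm.get_state();a=s['ee_pos'][:2]-[.4764,-.0475]
print(s['ee_pos'],'apron frame',a@[.9872,-.1593],a@[.1593,.9872],s['contact_force'])
w=cv2.resize(viewer.camera('wrist')[200:400,220:420,::-1],(400,400));t=cv2.resize(viewer.camera('side')[110:230,250:420,::-1],(400,282))
cv2.imwrite('pics/push6.png',np.hstack([w,np.vstack([t,np.zeros((118,400,3),np.uint8)])]))
E
```

```text
time: 12.9
ee_pos: [0.57, -0.0623, 0.0364]
tcp_rot: [0.08, 0.997, -0.0, 0.0]
contact_force: [-0.8, -0.8, -0.4]
width: 0.127
grasp_force: 0.2
time: 14.15
ee_pos: [0.5912, -0.0657, 0.0363]
tcp_rot: [0.08, 0.997, -0.0, 0.0]
contact_force: [-0.3, 0.4, 0.0]
width: 0.126
grasp_force: 0.0
[ 0.59122703 -0.06574149  0.0363163 ] apron frame 0.1162631179711347 0.00028394352262366834 [-0.31059889  0.42047271  0.03194412]
```

View pics/push6.png

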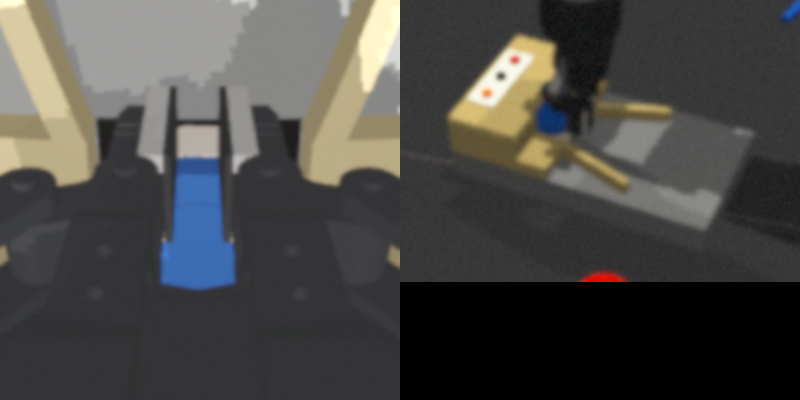

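The blue lid's edge in the wrist view moved from v=183 to v=157, so the dish may have dropped. I'll push a few mm more towards the stop, then back off and check.

```bash
python3 -m handwheel '{"dr":[[0,0,0],[0,0,0],[0,0,0],[0,0,0],[0,0,0],[0,0,0],[0,0,0],[0,0,0],[0,0,0],[0,0,0]],"dp":[[-0.001,0,0],[-0.002,0,0],[-0.003,0,0],[-0.004,0,0],[-0.004,0,0],[-0.004,0,0],[-0.004,0,0],[-0.004,0,0],[-0.004,0,0],[-0.004,0,0]],"fingers":[-0.75,-0.75,-0.75,-0.75,-0.75,-0.75,-0.75,-0.75,-0.75,-0.75]}'
python3 -m handwheel '{"dr":[[0,0,0],[0,0,0],[0,0,0],[0,0,0],[0,0,0],[0,0,0],[0,0,0],[0,0,0],[0,0,0],[0,0,0]],"dp":[[0.01,0,0],[0.025,0,0],[0.04,0,-0.03],[0.07,0,-0.06],[0.1,0,-0.09],[0.13,0,-0.1],[0.16,0,-0.1],[0.18,0,-0.1],[0.18,0,-0.1],[0.18,0,-0.1]],"fingers":[-0.75,-0.75,-0.75,-0.75,-0.75,-0.75,-0.75,-0.75,-0.75,-0.75]}'
python3 - <<'E'
from h import *
im=viewer.camera('top');sd=viewer.camera('side')
cv2.imwrite('pics/end7.png',np.hstack([cv2.resize(im[110:250,330:470,::-1],(400,400),interpolation=2),cv2.resize(sd[110:210,250:350,::-1],(400,400),interpolation=2)]))
for n,i in (('top',im),('side',sd)):
  for k in blobs(i,'blue',30)+blobs(i,'red',200):
    P=onplane(n,k[:,0],.046)[:,:2];a=P-[.6255,-.0716]
    q=np.c_[a@[.9872,-.1593],a@[.1593,.9872]]
    print(n,k[:,0].mean(0).round(),'well frame min',q.min(0).round(4),'max',q.max(0).round(4))
E
```

```text
time: 15.5
ee_pos: [0.5951, -0.0663, 0.0363]
tcp_rot: [0.08, 0.997, -0.0, 0.0]
contact_force: [-0.1, -0.4, -0.0]
width: 0.127
grasp_force: 0.0
time: 16.75
ee_pos: [0.4178, -0.0377, 0.1365]
tcp_rot: [0.08, 0.997, -0.0, 0.001]
contact_force: [0.1, -0.2, 0.6]
width: 0.126
grasp_force: 0.0
top [579. 293.] well frame min [-0.1829 -0.3822] max [-0.1573 -0.2968]
top [185. 271.] well frame min [-0.2571  0.3309] max [-0.2214  0.3668]
top [176. 182.] well frame min [-0.1061  0.3739] max [-0.0699  0.41  ]
top [401. 171.] well frame min [-0.02   -0.0239] max [0.0027 0.0234]
top [289. 230.] well frame min [-0.164   0.1581] max [-0.1156  0.2062]
side [351. 330.] well frame min [-0.2644  0.3517] max [-0.2283  0.3875]
side [259. 316.] well frame min [-0.1142  0.3943] max [-0.0778  0.43  ]
side [315. 159.] well frame min [-0.0227 -0.0234] max [0.0096 0.0242]
side [531.   7.] well frame min [-0.4019 -1.249 ] max [-0.3764 -1.1373]
side [336. 236.] well frame min [-0.1705  0.1713] max [-0.1212  0.2241]
```

View pics/end7.png

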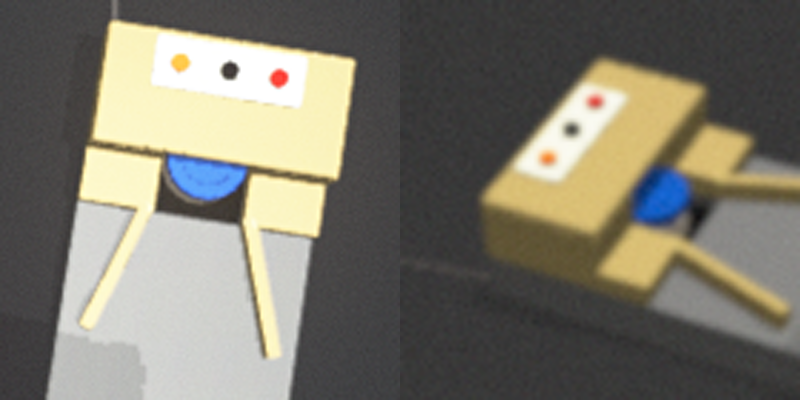

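The dish's rear rim is about 10 mm past the well's near edge, at top crop (205,200) and side crop (660,200). Its top agrees with the sunk height in both views (centre about +4 mm along, 0 mm across), so it has dropped in flat. The robot is clear and the red dish is unmoved.

```bash
python3 -c "
from workcell import arm
print(arm.finish_job())"
```

```text
the job is handed in; nothing more can be done
None
```

I set the 50 mm blue dish on the apron and slid it between the guides into the well. In the last pictures it lay flat about 4 mm past centre, with the red dish unmoved; the job was handed in at about 17 s, and no verdict came back.

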